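Shut the spares carton and take the safety cap off the oven cleaner

TASK

Before oven cleaner is used over the bench, close the open carton of spare oven parts: fold the short flap down flat first, then the wide flap down flat over it. Then open the bottle of cleaner: press its push-and-turn safety cap down, twist it counter-clockwise (seen from above) until it is free, lift it straight off, and finish still holding the cap in the gripper, level and at rest, about 6 cm above the bottle's open mouth. Leave the screwdriver, the screw jar and the steel bowl undisturbed.

Things in the scene. Friction and masses are not known exactly. Their poses are not given: they have to be found in the camera images.
- carton: Cardboard carton, heavy, does not move: 200 (own x) x 150 (own y) x 110 mm high, open on top, spare parts inside below the rim. Origin: centre of its underside; z up. Two flaps, 4 mm thick and 196 mm long along the carton's x, are hinged on the long rims: the short flap on the -y rim, the wide one on the +y rim. Both start about upright.
- flap_short (a joint): Angle of the short flap (60 mm from hinge to free edge): 0 = folded flat over the opening (its hard stop), 1.57 = upright, more = leaning outward; up to 2.3. It turns about the -y rim. Stiff crease: stays where it is left, about 1 to 1.5 N at its free edge moves it.
- flap_wide (a joint): Angle of the wide flap (115 mm from hinge to free edge), hinged on the +y rim: 0 = flat over the opening and over the short flap (its hard stop), 1.57 = upright, more = leaning outward; up to 2.3. Stays where it is left, under 1 N at its free edge moves it.
- flap_short_hinge (a point): Middle of the short flap's hinge line, on the carton's -y rim, 110 mm above the bench; the flap's inner face passes through it, its outer (upper when shut) face is 4 mm further out.
- flap_short_edge (a point): Middle of the short flap's free edge, on its inner face, 60 mm from the hinge line.
- flap_wide_hinge (a point): Middle of the wide flap's hinge line, on the carton's +y rim, 114.5 mm above the bench; the flap's inner face passes through it, its outer (upper when shut) face is 4 mm further out.
- flap_wide_edge (a point): Middle of the wide flap's free edge, on its inner face, 115 mm from the hinge line.
- bottle: Round white plastic bottle of oven cleaner, 80 mm diameter, held fast in a steel holder on the bench (120 x 120 mm foot plate): it neither moves nor turns. Origin: centre of its underside at bench level, z up along its axis. Shoulder from 90 mm height, sloping in to a 34 mm neck at 105 mm: fingers beside the cap may reach 12 mm below its lower rim.
- mouth (a point): Centre of the bottle's mouth: top of the neck, 137.5 mm above the bench, on the bottle's axis (inside the cap while that is on).
- cap: Round black ribbed safety cap, 49 mm diameter, 28 mm high, open below, 20 to 45 g, loose. Origin: centre of its lower rim, 121 mm above the bench when locked on; z up. Free to lift only after being pressed down over 4 mm (6 is good, bottoms at 7), kept down and turned counter-clockwise from above by 0.95 to 2.1 rad (1.3 is good). Unpressed it turns about 0.1 rad; clockwise it meets a stop.
- seal (a joint): Travel in m of the spring seal inside the cap: 0 with the cap locked on, grows as the cap is pressed down (hard end 0.0085), -0.003 when the cap is off. It pushes up with 5 N at 0, about 10 N at 0.007. Gripped across its sides with 25 to 40 N, the cap can be pressed and turned in one grasp.
- screwdriver: Bystander: screwdriver 170 mm long lying on the bench; origin in its middle, at bench level.
- screw_jar: Bystander: small jar with a steel lid, 48 mm diameter, 50 mm high; origin at the centre of its underside.
- steel_bowl: Bystander: steel bowl, 110 mm diameter, 50 mm high; origin at the centre of its underside.
Not all that is in view belongs to the job. Of the things shaped like the cap, the black one is meant.

How it is judged:
By the outcome, as a careful person would: the job done as asked, in the order asked, and still so for the second after the job is handed in, while the arm keeps its last pose, push and grip.
It also fails if it takes over 67 s, if anything falls off the work surface, if the arm or the gripper's body presses on something with over 40 N, if the wrist force passes 120 N, or if a joint passes its speed limit or range.

ROBOT

A 7-joint arm with a two-finger parallel gripper is mounted at the origin on the work surface. World frame = base frame: x ahead of the robot, y to its left, z up, the work surface at z = 0. Lengths are in m, angles in rad, forces in N, time in s.
With the tool pointing down it reaches from about 0.4 to 0.875 m from the base axis. Payload 6.5 kg.
Tool frame: the origin (TCP) lies at the very end of the fingers, on their centre line; the grasp point (between the pads) lies 19 mm behind it; z points along the fingers, y is the line along which they close (so a half turn about z gives the same grasp; the last joint's range is limited). The gripper opens to 88 mm and grips with 3 to 60 N. Pads are 18 mm wide; open, the fingers measure 123 mm over their backs; the gripper's body (75 mm by 187 mm) begins 45 mm behind the grasp point.
Start: joints at [1.173, 0.536, -0.004, 1.538, 0.003, 1.067, -0.071], TCP at [0.212, -0.615, 0.239] pointing down, gripper open.
Joint ranges: [-2.7, 2.7], [-0.37, 2.16], [-1.27, 1.26], [0.24, 2.4], [-1.31, 4.45], [0.19, 1.91], [-2.76, 2.76]. Speed limits (rad/s): [2.39, 2.39, 3.14, 3.14, 3.14, 3.14, 3.14].

INTERFACE

Orientations are given as a unit quaternion [x, y, z, w].
In Python, from workcell import * gives the robot as it stands.
- The arm moves only by the tool send_rows, never from a script. Its argument "motion" is a list that holds one entry, the list of rows, each a list of 7 numbers: the turn, a rotation vector about the world's x, y, z in rad, then the shift along the world's x, y, z in m, then the finger opening in m, from 0 to 0.0881. In form: [[[wx, wy, wz, dx, dy, dz, jaw], ...]]. A call has 1 to 20 rows; each row shifts and turns the commanded pose from where the row before left it; what a row does not reach is not made up. A row lasts 1/12 s, in which the tool goes at most 41.7 mm and 7.16 degrees, less where a joint would pass 70% of its speed; a pose out of reach is approached as far as the arm can. A call with a gripper value outside its range is refused whole. The fingers move at their own pace and stop on an object; "grip_force" is the grip in N (left out, the last holds). Time passes only in rows, so rows that do not move let the fingers close. It gives the time, the measured TCP pose, the force, the opening and the grip force at its end, in the units of the state.
- sense(): the state, without advancing time (a new reading comes with each control period).
- capture(name): name is "scene" or "top" or "wrist"; returns a dict with "frame" (384x512x3 uint8, red, green, blue), "intrinsics" (3x3 intrinsics, pixels), "D" ([k1, k2, p1, p2, k3] as OpenCV has them; the pictures are not rectified), "extrinsics" (4x4, takes a point from camera to world coordinates). Camera axes: x right, y down, z forward; pixel columns grow to the right and rows downward; lengths in m; the calibration is good to about 2 mm. A picture is of the moment at which its call begins. There is no depth.
- close_job(): hands the job in; it is judged then, once.
The state is a dict: "time": time; "q": joint angles; "qvel": joint speeds; "effort": joint torques, N m; "tcp_pos": TCP position; "ee_rot": TCP orientation; "ft_force": force on the tool from outside, world axes, zero at the start; "torque": the same for the moment, N m; "finger_gap": finger opening in m; "grip_force": force on a finger pad.
Only numpy, scipy, OpenCV 4.12 (cv2) and the standard library are available. Lean on these libraries where they do the work, as an engineer would, in place of code of your own. Each camera call takes 0.05 s, during which the arm holds its last target. There are 200 camera calls.

## Working session

There is one attempt and no reset: what is moved stays moved. The work goes in short steps, Python scripts to look and compute and a tool call to move; the robot and the scene stay as the last step left them, time stands still between calls to the robot, and variables do not carry over. Pictures are saved under pics/ and viewed, at most 10 in all, crops included, and the job is handed in when it is done.

Besides the shell and the picture viewer there is one more tool, called by a JSON object that holds its "fn" and its "kwargs". send_rows: Moves the arm, as the interface text tells. Its arguments: {"type":"object","properties":{"motion":{"type":"array","items":{"type":"array","items":{"type":"array","items":{"type":"number"}}}},"grip_force":{"type":"number"}},"required":["motion"]}

```bash
ls; mkdir -p pics
python3 - <<'E'
from workcell import *
import cv2,numpy as np
s=sense();print({k:np.round(v,3).tolist() for k,v in s.items()})
for n in ["scene","top"]:
    c=capture(n);cv2.imwrite(f"pics/{n}0.png",cv2.resize(c["frame"][:,:,::-1],(800,600),interpolation=cv2.INTER_CUBIC))
    print(n,np.round(c["extrinsics"],3).tolist(),np.round(c["intrinsics"],1).tolist(),np.round(c["D"],3))
    np.savez(f"{n}0.npz",**c)
E
```

```text
pics
{'time': 0.0, 'q': [1.173, 0.537, -0.004, 1.539, 0.003, 1.067, -0.071], 'qvel': [0.001, -0.001, 0.001, -0.001, 0.0, 0.001, -0.0], 'effort': [0.0, -57.098, 0.991, -25.161, -0.056, 0.018, 0.0], 'tcp_pos': [0.211, -0.614, 0.238], 'ee_rot': [0.986, 0.165, -0.0, -0.001], 'ft_force': [1.014, 0.367, 0.001], 'torque': [0.011, -0.065, -0.006], 'grip_force': 0.0, 'finger_gap': 0.088}
scene [[-0.516, 0.521, -0.68, 1.247], [0.856, 0.31, -0.413, 0.399], [-0.004, -0.796, -0.606, 0.681], [0.0, 0.0, 0.0, 1.0]] [[477.8, 0.0, 261.5], [0.0, 477.8, 192.1], [0.0, 0.0, 1.0]] [-0.059  0.     0.     0.     0.   ]
top [[-0.023, -0.998, 0.064, 0.495], [-1.0, 0.023, 0.004, -0.018], [-0.005, -0.064, -0.998, 1.236], [0.0, 0.0, 0.0, 1.0]] [[460.1, 0.0, 249.9], [0.0, 460.1, 187.2], [0.0, 0.0, 1.0]] [-0.078  0.     0.     0.     0.   ]
```

View pics/scene0.png

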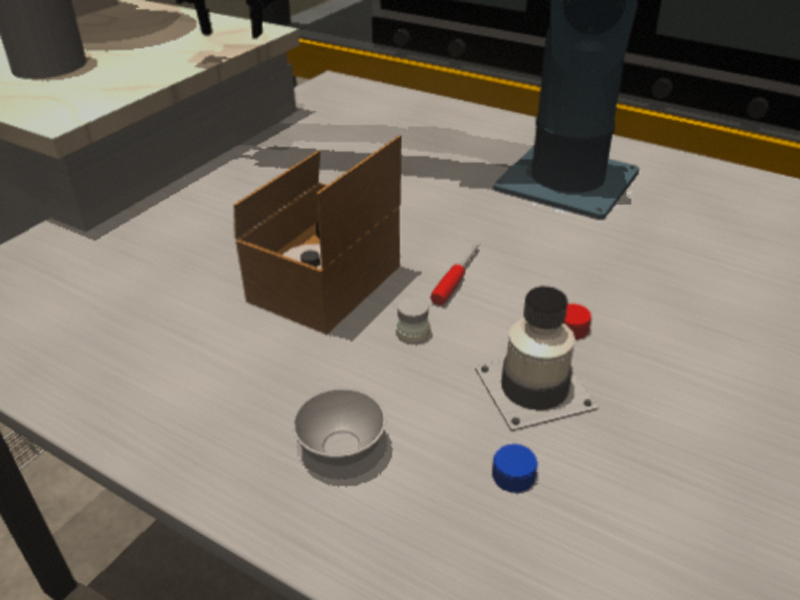

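View pics/top0.png

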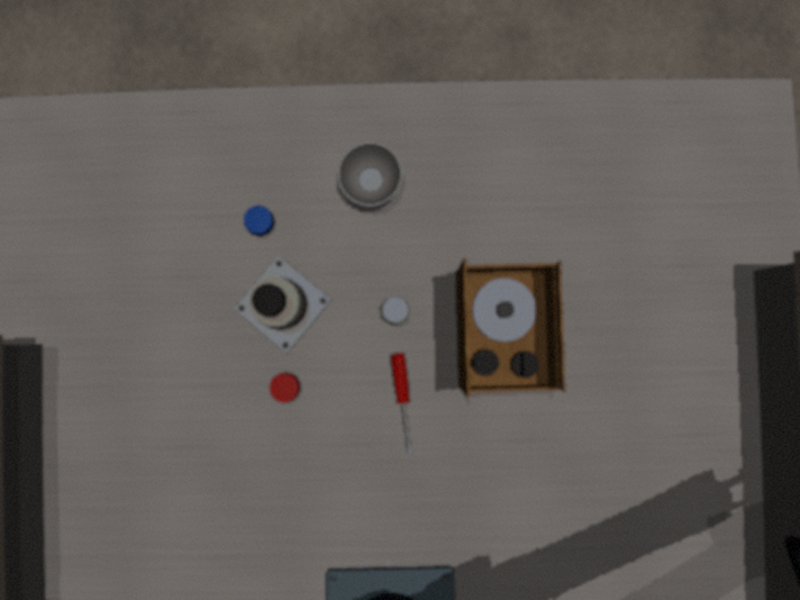

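The scene view shows the carton, with the wide flap on its +y side (about (360,200)) and the short one on its −y side (about (280,190)). The black cap is at (545,307), with red and blue decoys beside it. In the top view the carton is at (512,328), the cap at (269,300), the jar at (395,310), the screwdriver at (402,400) and the bowl at (370,177). I'll enlarge the carton for its corners.

```bash
cat > h.py <<'E'
import numpy as np,cv2
def ray(c,uv,z):
    "full-res pixels -> world xy at height z"
    p=cv2.undistortPoints(np.array(uv,float).reshape(-1,1,2),c["intrinsics"],c["D"])[:,0]
    T=c["extrinsics"];d=np.c_[p,np.ones(len(p))]@T[:3,:3].T;o=T[:3,3]
    return o+d*((np.broadcast_to(z,len(p))-o[2])/d[:,2])[:,None]
def proj(c,P):
    T=np.linalg.inv(c["extrinsics"])
    return cv2.projectPoints(np.array(P,float),cv2.Rodrigues(T[:3,:3])[0],T[:3,3],c["intrinsics"],c["D"])[0][:,0]
def crop(c,u,v,w,h,k,f): cv2.imwrite(f,cv2.resize(c["frame"][v:v+h,u:u+w,::-1],None,fx=k,fy=k,interpolation=cv2.INTER_CUBIC))
E
python3 - <<'E'
from h import *
t=dict(np.load("top0.npz"));s=dict(np.load("scene0.npz"))
a=cv2.resize(t["frame"][160:260,280:370],None,fx=6,fy=6,interpolation=cv2.INTER_CUBIC)
a=np.clip(a*1.6,0,255).astype('uint8')
cv2.imwrite("pics/crop1.png",a[:,:,::-1])
k=.64
print(ray(t,np.array([[269,300],[285,387],[258,220],[395,310],[370,177]])*k,[.149,.028,.028,.05,.05]).round(3))
print("plate",ray(t,np.array([[279,261],[326,300],[286,348],[237,307]])*k,.004).round(3))
print("scene cap",ray(s,np.array([[546,300]])*k,.149).round(3))
print("scene carton bottom corners",ray(s,np.array([[248,301],[327,330],[400,264]])*k,0).round(3))
print("scene rim",ray(s,np.array([[237,240],[323,269]])*k,.11).round(3))
print("screwdr",ray(t,np.array([[398,354],[407,450]])*k,.01).round(3))
E
```

```text
[[ 0.558  0.171  0.149]
 [ 0.418  0.167  0.028]
 [ 0.702  0.21   0.028]
 [ 0.542 -0.02   0.05 ]
 [ 0.766  0.017  0.05 ]]
plate [[0.633 0.178 0.004]
 [0.564 0.098 0.004]
 [0.483 0.168 0.004]
 [0.555 0.252 0.004]]
scene cap [[0.567 0.176 0.149]]
scene carton bottom corners [[ 0.608 -0.272  0.   ]
 [ 0.602 -0.129  0.   ]
 [ 0.407 -0.126  0.   ]]
scene rim [[ 0.61  -0.272  0.11 ]
 [ 0.605 -0.124  0.11 ]]
screwdr [[ 0.469 -0.023  0.01 ]
 [ 0.306 -0.035  0.01 ]]
```

View pics/crop1.png

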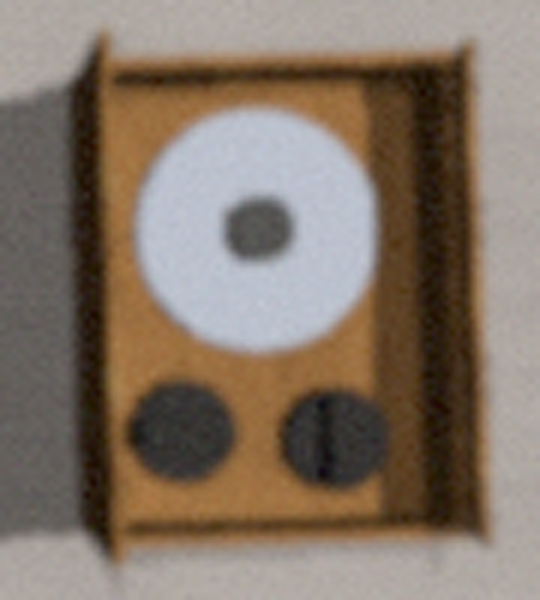

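The crop shows the wide flap's free edge from (102,35) to (118,560) and the short flap's from (468,45) to (488,540). Both stand about upright, and the carton has a small yaw.

Run:
```python
from h import *
t=dict(np.load("top0.npz"));s=dict(np.load("scene0.npz"));k=.64
f=lambda l:np.array(l)/6+[280,160]
print("wide edge",ray(t,f([[102,35],[118,560]]),.228).round(3))
print("short edge",ray(t,f([[468,45],[488,540]]),.17).round(3))
print("rim outer x+ ",ray(t,f([[110,62],[465,55]]),.11).round(3))
print("rim x-",ray(t,f([[120,540],[440,535]]),.11).round(3))
# predicted vs. observed in scene
def C(x,y,z,c=(.505,-.2),a=.035):
    return [c[0]+x*np.cos(a)-y*np.sin(a),c[1]+x*np.sin(a)+y*np.cos(a),z]
for a in(0,.02,.035):
  P=[C(.1,-.075,0,a=a),C(.1,.075,0,a=a),C(-.1,.075,0,a=a),C(.098,-.075,.17,a=a),C(-.098,-.075,.17,a=a),C(.098,.079,.2295,a=a),C(-.098,.079,.2295,a=a)]
  print(a,(proj(s,P)/k).round(0).tolist(),(( proj(t,P[3:])-[280,160])*6).round(0).tolist())
print("obs scene (248,301),(327,330),(400,264),(236,206),(319,152),(319,192),(400,137)")
```

```text
wide edge [[ 0.604 -0.119  0.228]
 [ 0.413 -0.119  0.228]]
short edge [[ 0.604 -0.267  0.17 ]
 [ 0.412 -0.268  0.17 ]]
rim outer x+  [[ 0.606 -0.133  0.11 ]
 [ 0.606 -0.28   0.11 ]]
rim x- [[ 0.411 -0.132  0.11 ]
 [ 0.41  -0.262  0.11 ]]
0 [[248.0, 299.0], [328.0, 332.0], [401.0, 264.0], [232.0, 201.0], [317.0, 146.0], [319.0, 190.0], [401.0, 132.0]] [[488.0, 46.0], [507.0, 552.0], [109.0, 38.0], [125.0, 576.0]]
0.02 [[248.0, 300.0], [330.0, 332.0], [401.0, 263.0], [233.0, 201.0], [316.0, 146.0], [321.0, 190.0], [401.0, 131.0]] [[483.0, 43.0], [511.0, 548.0], [104.0, 43.0], [130.0, 580.0]]
0.035 [[249.0, 301.0], [331.0, 332.0], [400.0, 262.0], [233.0, 202.0], [315.0, 147.0], [323.0, 190.0], [400.0, 131.0]] [[479.0, 40.0], [515.0, 545.0], [100.0, 46.0], [134.0, 583.0]]
obs scene (248,301),(327,330),(400,264),(236,206),(319,152),(319,192),(400,137)
```

{"fn": "send_rows", "kwargs": {"motion": [[[0,0,0.124,0.0197,0.0183,0,0],[0,0,0.124,0.0197,0.0183,0,0],[0,0,0.124,0.0197,0.0183,0,0],[0,0,0.124,0.0197,0.0183,0,0],[0,0,0.124,0.0197,0.0183,0,0],[0,0,0.124,0.0197,0.0183,0,0],[0,0,0.124,0.0197,0.0183,0,0],[0,0,0.124,0.0197,0.0183,0,0],[0,0,0.124,0.0197,0.0183,0,0],[0,0,0.124,0.0197,0.0183,0,0],[0,0,0,0.0197,0.0183,-0.012,0],[0,0,0,0.0197,0.0183,-0.017,0],[0,0,0,0.0197,0.0183,-0.017,0],[0,0,0,0.0197,0.0183,-0.017,0],[0,0,0,0.0197,0.0183,-0.017,0],[0,0,0,0,0,0,0]]]}}

```text
time: 1.43
tcp_pos: [0.5099, -0.3329, 0.1553]
ee_rot: [0.704, 0.71, 0.002, -0.003]
ft_force: [0.2, 0.4, -0.4]
finger_gap: 0.0005
grip_force: 0.0
```

Run:
```python
from workcell import *
from h import *
c=capture("wrist");print(sense()["tcp_pos"].__repr__(), sense()["q"])
cv2.imwrite("pics/w1.png",c["frame"][:,:,::-1]);c=capture("scene");print(sense()["tcp_pos"])
```

```text
array([ 0.50836199, -0.33587538,  0.15661798]) [ 0.75818473  0.59085173 -0.34333473  1.6974538   0.23878235  0.8985202
  0.3251908 ]
[ 0.50734887 -0.33854398  0.1576641 ]
```

{"fn": "send_rows", "kwargs": {"motion": [[[0,0,0,0,0.02,-0.002,0],[0,0,0,0,0.02,-0.002,0],[0,0,0,0,0.012,0,0],[0,0,0,0,0.0083,-0.0008,0],[0,0,0,0,0.0083,-0.0009,0],[0,0,0,0,0.0062,-0.0028,0],[0,0,0,0,0.0061,-0.0028,0],[0,0,0,0,0.005,-0.0045,0],[0,0,0,0,0.0049,-0.0045,0],[0,0,0,0,0.0035,-0.0058,0],[0,0,0,0,0.0035,-0.0058,0],[0,0,0,0,0.0016,-0.0065,0],[0,0,0,0,0.0016,-0.0066,0],[0,0,0,0,0,-0.0015,0],[0,0,0,0,0,-0.0015,0],[0,0,0,0,0,0,0],[0,0,0,0,0,0,0]]]}}

```text
time: 2.95
tcp_pos: [0.5075, -0.2391, 0.114]
ee_rot: [0.707, 0.707, -0.001, 0.0]
ft_force: [-12.7, 4.1, 38.3]
finger_gap: 0.0004
grip_force: 19.5
```

{"fn": "send_rows", "kwargs": {"motion": [[[0,0,0,0,0,0.01,0],[0,0,0,0,0,0.035,0],[0,0,0,0,0,0.035,0],[0,0,0,0,0,0.035,0],[0,0,0,0,0,0.035,0],[0,0,0,0,0.02,0.01,0],[0,0,0,0,0.035,0,0],[0,0,0,0,0.035,0,0],[0,0,0,0,0.035,0,0],[0,0,0,0,0.03,0,0],[0,0,0,0,0.009,0,0],[0,0,0,0,0,-0.02,0],[0,0,0,0,0,-0.03,0],[0,0,0,0,0,-0.011,0]]]}}

```text
time: 4.12
tcp_pos: [0.5054, -0.0752, 0.2064]
ee_rot: [0.707, 0.708, -0.001, -0.002]
ft_force: [-0.4, -0.4, -0.6]
finger_gap: 0.0003
grip_force: 0.0
```

Run:
```python
from workcell import *
from h import *
a=capture("scene");b=capture("top");print(sense()["tcp_pos"])
A=cv2.resize(a["frame"][60:240,110:350],(640,480),interpolation=cv2.INTER_CUBIC)[:, :400]
B=cv2.resize(b["frame"][140:280,270:390],None,fx=480/140,fy=480/140,interpolation=cv2.INTER_CUBIC)[:480,:395]
B=np.clip(B*1.6,0,255).astype('uint8')
cv2.imwrite("pics/c2.png",np.hstack([A,B])[:,:,::-1])
```

```text
[ 0.50545092 -0.0753714   0.20744014]
```

View pics/c2.png

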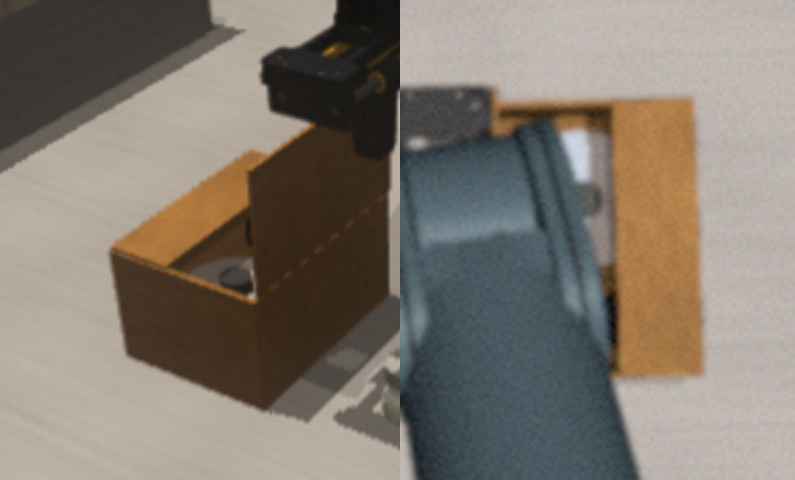

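Top view: the short flap lies flat (x 610–700 in the right half). The wide flap is still upright, with the closed fingers just outside it. Next I'll fold the wide flap.

{"fn": "send_rows", "kwargs": {"motion": [[[0,0,0,0,-0.018,0,0],[0,0,0,0,-0.019,-0.001,0],[0,0,0,0,-0.0128,-0.001,0],[0,0,0,0,-0.0127,-0.001,0],[0,0,0,0,-0.0132,-0.0053,0],[0,0,0,0,-0.0132,-0.0053,0],[0,0,0,0,-0.0095,-0.0072,0],[0,0,0,0,-0.0094,-0.0072,0],[0,0,0,0,-0.0074,-0.0093,0],[0,0,0,0,-0.0073,-0.0094,0],[0,0,0,0,-0.0048,-0.0108,0],[0,0,0,0,-0.0048,-0.0108,0],[0,0,0,0,-0.0013,-0.0078,0],[0,0,0,0,-0.0013,-0.0078,0],[0,0,0,0,-0.0013,-0.0055,0],[0,0,0,0,0,-0.002,0],[0,0,0,0,0,-0.001,0],[0,0,0,0,0,0,0],[0,0,0,0,0,0,0]]]}}

```text
time: 5.8
tcp_pos: [0.507, -0.2106, 0.1186]
ee_rot: [0.707, 0.708, -0.0, -0.0]
ft_force: [-6.6, 2.3, 15.5]
finger_gap: 0.0001
grip_force: 7.9
```

{"fn": "send_rows", "kwargs": {"motion": [[[0,0,0,0,0,0.01,0],[0,0,0,0,0,0.035,0],[0,0,0,0,0,0.035,0.088],[0,0,0,0.005,0.03,0.032,0.088],[0,0,0,0.005,0.035,0,0.088],[0,0,0,0.005,0.035,0,0.088],[0,0,0,0.005,0.035,0,0.088],[0,0,0,0.005,0.035,0,0.088],[0,0,0,0.005,0.035,0,0.088],[0,0,0,0.005,0.035,0,0.088],[0,0,0,0.005,0.035,0,0.088],[0,0,0,0.005,0.035,0,0.088],[0,0,0,0.005,0.035,0,0.088],[0,0,0,0.005,0.025,0,0.088],[0,0,0,0,0.013,0,0.088],[0,0,0,0,0,0,0.088],[0,0,0,0,0,0,0.088],[0,0,0,0,0,0,0.088]]]}}

```text
time: 7.3
tcp_pos: [0.5621, 0.1677, 0.2273]
ee_rot: [0.708, 0.707, -0.001, 0.001]
ft_force: [1.1, -0.8, 0.2]
finger_gap: 0.0879
grip_force: 0.0
```

Run:
```python
from workcell import *
from h import *
b=capture("top");a=capture("scene");w=capture("wrist");s=sense();print(s["tcp_pos"],s["ee_rot"],s["q"],s["finger_gap"])
np.savez("w2.npz",**w);np.savez("s2.npz",**a)
A=cv2.resize(a["frame"],(400,300));B=cv2.resize(b["frame"],(400,300))
cv2.imwrite("pics/c3.png",np.vstack([np.hstack([A,B]),cv2.resize(w["frame"],(400,300)).repeat(1,0)][:1]+[np.hstack([cv2.resize(w["frame"],(400,300)),np.zeros((300,400,3),np.uint8)])])[:,:,::-1])
print(w["extrinsics"].round(3).tolist())
```

```text
[0.56220109 0.16806865 0.22750274] [ 7.07733402e-01  7.06479389e-01 -3.81147199e-04  3.98491166e-04] [ 0.00981759  0.49243408 -0.51070196  1.69900257  0.27538668  1.02252144
 -0.59689496] 0.08789873569473758
[[1.0, -0.003, -0.001, 0.562], [-0.003, -0.959, -0.285, 0.241], [0.0, 0.285, -0.959, 0.373], [0.0, 0.0, 0.0, 1.0]]
```

View pics/c3.png

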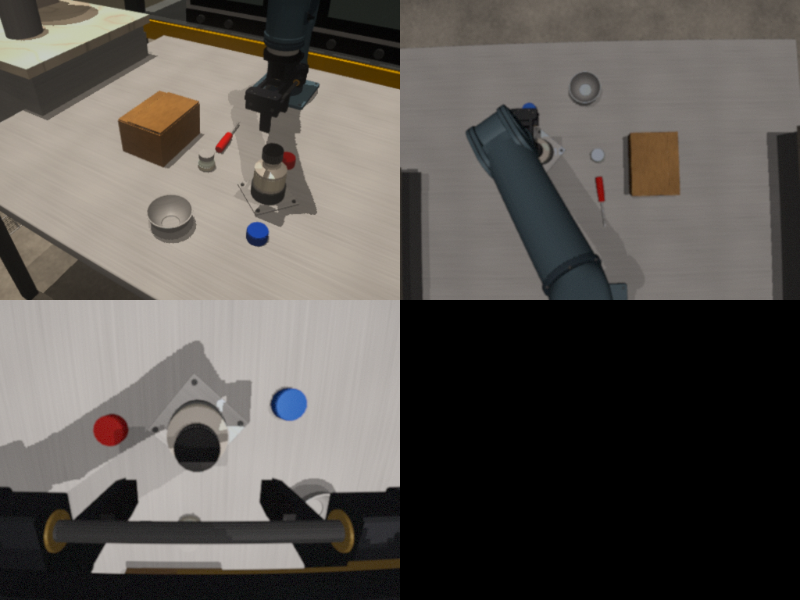

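Both flaps are shut: the carton looks closed in both views. The wrist view shows the black cap near (197,147) of its panel, so I'll enlarge that.

Run:
```python
from h import *
w=dict(np.load("w2.npz"));s=dict(np.load("s2.npz"))
A=cv2.resize(w["frame"][140:230,210:300],(540,540),interpolation=cv2.INTER_CUBIC)
A=np.clip(A*2.,0,255).astype('uint8')
cv2.imwrite("pics/c4.png",A[:,:,::-1])
```

```text
(no output)
```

View pics/c4.png

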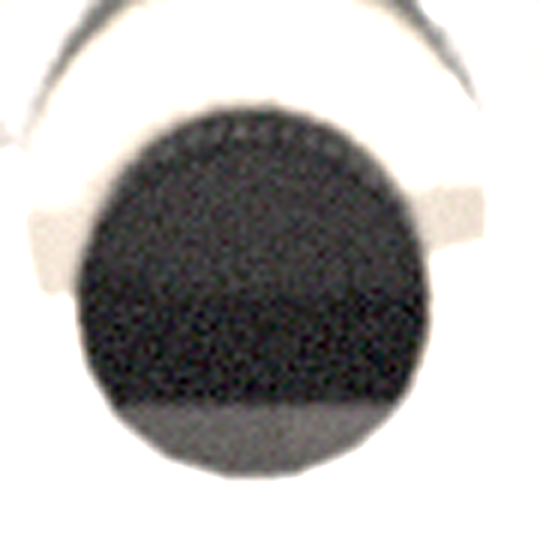

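The cap's top disc spans x 78–430 (widest at y≈302) and reaches down to y≈478.

Run:
```python
from h import *
w=dict(np.load("w2.npz"))
print(ray(w,np.array([[78,302],[430,302],[254,478],[254,132],[254,305]])/6+[210,140],.149).round(4))
```

```text
[[0.5369 0.1773 0.149 ]
 [0.5845 0.1771 0.149 ]
 [0.5606 0.1517 0.149 ]
 [0.5608 0.2004 0.149 ]
 [0.5607 0.1768 0.149 ]]
```

{"fn": "send_rows", "kwargs": {"motion": [[[0,0,0,-0.0013,0.008,-0.02,0.088],[0,0,0,0,0,-0.025,0.088],[0,0,0,0,0,-0.025,0.088],[0,0,0,0,0,-0.022,0.088],[0,0,0,0,0,-0.012,0.088],[0,0,0,0,0,-0.0045,0.088],[0,0,0,0,0,0,0.088],[0,0,0,0,0,0,0.04],[0,0,0,0,0,0,0.04],[0,0,0,0,0,0,0.04],[0,0,0,0,0,0,0.04],[0,0,0,0,0,0,0.04],[0,0,0,0,0,0,0.04],[0,0,0,0,0,0,0.04]]], "grip_force": 35}}

```text
time: 8.62
tcp_pos: [0.5606, 0.1783, 0.1193]
ee_rot: [0.707, 0.707, -0.0, 0.0]
ft_force: [-0.4, 0.3, 2.8]
finger_gap: 0.0484
grip_force: 35.0
```

{"fn": "send_rows", "kwargs": {"motion": [[[0,0,0,0,0,0,0.065],[0,0,0,0,0,0,0.065],[0,0,0,0,0,0,0.065],[0,0,0,0.0003,-0.002,0,0.065],[0,0,0,0,0,0,0.065],[0,0,0,0,0,0,0.065],[0,0,0,0,0,0,0.065],[0,0,0,0,0,0,0.04],[0,0,0,0,0,0,0.04],[0,0,0,0,0,0,0.04],[0,0,0,0,0,0,0.04],[0,0,0,0,0,0,0.04],[0,0,0,0,0,0,0.04]]], "grip_force": 38}}

```text
time: 9.7
tcp_pos: [0.5608, 0.1763, 0.119]
ee_rot: [0.707, 0.708, -0.0, -0.0]
ft_force: [-2.0, -0.8, -0.3]
finger_gap: 0.0483
grip_force: 38.0
```

{"fn": "send_rows", "kwargs": {"motion": [[[0,0,0,0,0,-0.002,0.04],[0,0,0,0,0,-0.002,0.04],[0,0,0,0,0,-0.002,0.04],[0,0,0,0,0,-0.001,0.04],[0,0,0,0,0,0,0.04],[0,0,0,0,0,0,0.04]]]}}

```text
time: 10.2
tcp_pos: [0.5609, 0.1764, 0.1126]
ee_rot: [0.707, 0.708, -0.0, 0.0]
ft_force: [-5.1, -0.5, 9.3]
finger_gap: 0.0482
grip_force: 38.0
```

{"fn": "send_rows", "kwargs": {"motion": [[[0,0,0.06,0,0,0,0.04],[0,0,0.08,0,0,0,0.04],[0,0,0.08,0,0,0,0.04],[0,0,0.08,0,0,0,0.04],[0,0,0.08,0,0,0,0.04],[0,0,0.08,0,0,0,0.04],[0,0,0.08,0,0,0,0.04],[0,0,0.08,0,0,0,0.04],[0,0,0.08,0,0,0,0.04],[0,0,0.08,0,0,0,0.04],[0,0,0.08,0,0,0,0.04],[0,0,0.08,0,0,0,0.04],[0,0,0.08,0,0,0,0.04],[0,0,0.08,0,0,0,0.04],[0,0,0.08,0,0,0,0.04],[0,0,0.08,0,0,0,0.04],[0,0,0.08,0,0,0,0.04],[0,0,0,0,0,0,0.04],[0,0,0,0,0,0,0.04]]]}}

```text
time: 11.78
tcp_pos: [0.5604, 0.1765, 0.1125]
ee_rot: [0.114, 0.993, -0.0, -0.0]
ft_force: [-5.0, -0.9, 8.3]
finger_gap: 0.0483
grip_force: 38.0
```

Run:
```python
from workcell import *
s=sense();print(s["q"].round(3),s["torque"],s["ft_force"])
```

```text
[ 0.161  0.73  -0.766  1.764  0.626  0.909  0.463] [-0.21791793  0.75495624  0.06774051] [-4.96106678 -0.94876935  8.32222939]
```

{"fn": "send_rows", "kwargs": {"motion": [[[0,0,0,0,0,0.003,0.04],[0,0,0,0,0,0.004,0.04],[0,0,0,0,0,0.005,0.04],[0,0,0,0,0,0,0.04]]]}}

```text
time: 12.12
tcp_pos: [0.5607, 0.1761, 0.1244]
ee_rot: [0.115, 0.993, -0.0, -0.0]
ft_force: [-2.5, -0.1, 0.9]
finger_gap: 0.0483
grip_force: 38.0
```

{"fn": "send_rows", "kwargs": {"motion": [[[0,0,0,0,0,0.005,0.04],[0,0,0,0,0,0.007,0.04],[0,0,0,0,0,0.01,0.04],[0,0,0,0,0,0.012,0.04],[0,0,0,0,0,0.012,0.04],[0,0,0,0,0,0.012,0.04],[0,0,0,0,0,0.008,0.04],[0,0,0,0,0,0.004,0.04],[0,0,0,0,0,0.001,0.04],[0,0,0,0,0,0,0.04],[0,0,0,0,0,0,0.04],[0,0,0,0,0,0,0.04],[0,0,0,0,0,0,0.04],[0,0,0,0,0,0,0.04]]]}}

```text
time: 13.28
tcp_pos: [0.5607, 0.1763, 0.1946]
ee_rot: [0.115, 0.993, -0.0, -0.0]
ft_force: [-0.6, 0.4, -0.8]
finger_gap: 0.0484
grip_force: 38.0
```

Run:
```python
from workcell import *
from h import *
a=capture("scene");b=capture("top");s=sense();print(s["tcp_pos"],s["qvel"].round(3),s["finger_gap"],s["time"])
P=[[.561,.176,.1375],[.561,.176,.1975]];print(((proj(a,P)-[90,40])*2.0).round())
A=cv2.resize(a["frame"][40:300,90:490],(800,520),interpolation=cv2.INTER_CUBIC)
cv2.imwrite("pics/c5.png",A[:,:,::-1])
```

```text
[0.56083393 0.17625732 0.19477668] [-0.001 -0.003 -0.001 -0.002 -0.001  0.001 -0.001] 0.04815172903710282 13.3833
[[520. 311.]
 [527. 258.]]
```

View pics/c5.png

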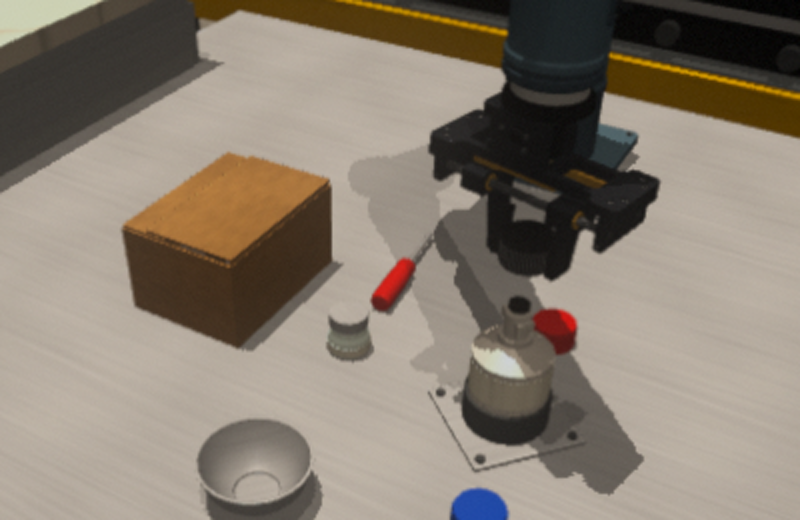

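The cap is held level, its rim at about (524,259), above the open neck at (519,304). The carton is flat shut, and the jar, screwdriver and bowl are in place.

```bash
python3 -c "
from workcell import *
print(close_job())"
```

```text
the job is handed in; nothing more can be done
None
```

The job is handed in: the carton is shut (short flap, then wide flap over it), and the cap is off and held level about 6 cm above the bottle's mouth; the screwdriver, jar and bowl look untouched, and it took about 13 s.

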